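# Empty the drop-bottom hopper of stoppers into a catch tray

## Task

The washed rubber stoppers in the drop-bottom hopper are wanted. Put the steel catch tray centrally under the hopper, flat on the bench, and then pull the red bolt out so that the hopper's floor swings open and all four stoppers drop into the tray; leave the tray there, and leave the small white bottle and the conical flask standing where they are.

Things in the scene. Friction and masses are not known exactly. Their poses are not given: they have to be found in the camera images.
- hopper: Drop-bottom hopper, fixed to the bench: clear-sided aluminium box, 113 mm square, 105 inside, its underside 166 mm above the bench, rim at 280 mm, held up by a blue back plate. Origin on the bench below the box's middle; x points from the front (bolt side, towards the robot) to the back plate, whose face is at x = +90 mm; z up. The space below is open at the front and both sides.
- lip_edge (a point): Middle of the front edge of the sloping loading lip (113 mm wide) that juts from the hopper's front over the bolt: 86 mm in front of the hopper's middle, 282 mm above the bench; axes as the hopper's. A hand straight above the bolt's tab would hit it: tilt the tool 20 to 45 degrees, hand towards the robot.
- bolt_tab (a point): Middle of the bolt's red pull tab, 162 mm above the bench and, when shut, 101 mm in front of the hopper's middle. An upright plate 10 mm thick (hopper y), 36 long (x), 28 high, ending in an upright round bead 14 mm thick, centred 17 mm in front of this point. Axes as the hopper's. The dark bolt guide begins 32 mm behind this point.
- bolt (a joint): Bolt in m: 0 = shut, its tongue under the floor's front edge. Starts at 0 to 0.004 and grows as it is pulled straight forward out of the hopper (hopper -x), to the stop at 0.028; the floor is free from about 0.02. About 3 N of friction, no spring: it stays where it is left.
- trapdoor (a joint): Hinged floor of the hopper in rad: 0 = shut, level; 1.35 = hanging open at its stop. The hinge runs along hopper y at the foot of the rear wall. It falls open by itself with its load once the bolt is out of the way; open, its lower edge hangs about 65 mm above the bench, clear above the tray.
- tray: Loose square steel catch tray, 150 x 150 mm, 45 high, walls and floor 3 mm, about 0.4 kg, on the bench to the left of the hopper. Origin at the centre of its underside, z up; the black handle sticks out on its -x side, towards the robot. It can be slid along the bench.
- tray_handle (a point): Grip point of the tray's handle, an upright black fin 12 mm thick (tray y), 75 long (x), from 11 to 41 mm above the bench. The point is 125 mm from the tray's centre along -x, 26 mm up, 25 mm from the fin's free end; axes as the tray's. With the tray under the hopper the bolt's tab (underside 148 mm up) is above the handle's root: tilt the hand back to the robot.
- red_stopper_a_mid (a point): Centre of one of the two red rubber stoppers (28 mm across, 28 mm high, tapered, about 18 g) lying loose on the floor of the hopper.
- red_stopper_b_mid (a point): Centre of one of the two red rubber stoppers (28 mm across, 28 mm high, tapered, about 18 g) lying loose on the floor of the hopper.
- black_stopper_a_mid (a point): Centre of one of the two black rubber stoppers (35 mm across at the top, tapered, 30 mm high, about 18 g) lying loose on the floor of the hopper.
- black_stopper_b_mid (a point): Centre of one of the two black rubber stoppers (35 mm across at the top, tapered, 30 mm high, about 18 g) lying loose on the floor of the hopper.
- conical: Bystander: small empty conical flask, 64 mm across, 114 mm high, loose, right of the hopper; origin at the centre of its underside.
- white_bottle: Bystander: small white plastic bottle, 52 mm across, 100 mm high, loose, right of the hopper; origin at the centre of its underside.
There are look-alikes about, which are no part of the job. What is shaped like the part that bears black_stopper_a_mid but brown or purple is not meant.

How it is judged:
On the way, in this order (a step that is already met when the one before it is completed fails the run):
1. the tray stands under the hopper, its centre within 40 mm of the hopper's middle both ways, with the hopper's floor still shut (x of tray in the frame of hopper between -0.04 and 0.04 m and y of tray in the frame of hopper between -0.04 and 0.04 m and height (world z) of tray below 0.008 m and value of joint trapdoor below 0.1 rad), for 0.2 s.
2. the bolt is drawn and the hinged floor has swung open (value of joint bolt above 0.012 m and value of joint trapdoor above 1 rad), for 0.2 s.
At the end, for the whole second after the job is handed in: All four stoppers are inside the tray; the tray stands flat and still on the bench, its centre within 40 mm of the hopper's middle both ways; the bolt is out (over 12 mm) and the hopper's floor hangs open (over 1.0 rad) (all of step 2 and x of tray in the frame of hopper between -0.04 and 0.04 m and y of tray in the frame of hopper between -0.04 and 0.04 m and height (world z) of tray below 0.008 m and angle between tray's own z axis and vertical below 0.08 rad and linear speed of tray below 0.02 m/s and x of red_stopper_a_mid in the frame of tray between -0.073 and 0.073 m and y of red_stopper_a_mid in the frame of tray between -0.073 and 0.073 m and z of each of red_stopper_a_mid, red_stopper_b_mid, black_stopper_a_mid, black_stopper_b_mid in the frame of tray below 0.06 m and x of red_stopper_b_mid in the frame of tray between -0.073 and 0.073 m and y of red_stopper_b_mid in the frame of tray between -0.073 and 0.073 m and x of black_stopper_a_mid in the frame of tray between -0.073 and 0.073 m and y of black_stopper_a_mid in the frame of tray between -0.073 and 0.073 m and x of black_stopper_b_mid in the frame of tray between -0.073 and 0.073 m and y of black_stopper_b_mid in the frame of tray between -0.073 and 0.073 m); the robot touches nothing.
It fails at once if the hopper's floor opens while the tray is not under it (more than 60 mm off) (value of joint trapdoor above 0.25 rad and horizontal distance between tray and hopper above 0.06 m).
It fails at once if the white bottle or the conical flask is pushed more than 30 mm or tipped (distance of any of conical, white_bottle from where it was at the start of the episode above 0.03 m or angle between any of conical, white_bottle's own z axis and vertical above 0.5 rad).
It also fails if it takes over 51 s, if anything falls off the work surface, if the arm or the gripper's body presses on something with over 40 N, if the wrist force passes 120 N, or if a joint passes its speed limit or range.

## Robot

A 6-joint arm with a two-finger parallel gripper is mounted at the origin on a cart in front of the work surface, level with it; the furniture and walls round the work are solid. World frame = base frame: x ahead of the robot, y to its left, z up, the work surface at z = 0. Lengths are in m, angles in rad, forces in N, time in s.
With the tool pointing down it reaches from about 0.325 to 0.85 m from the base axis. Payload 4.4 kg.
Tool frame: the origin (TCP) lies at the very end of the fingers, on their centre line; the grasp point (between the pads) lies 19 mm behind it; z points along the fingers, y is the line along which they close (so a half turn about z gives the same grasp; the last joint's range is limited). The gripper opens to 94 mm and grips with 3 to 60 N. Pads are 16 mm wide; open, the fingers measure 119 mm over their backs; the gripper's body (75 mm by 177 mm) begins 78 mm behind the grasp point.
Start: joints at [-1.278, 0.207, 1.542, -0, 1.393, -0.15], TCP at [0.246, -0.52, 0.183] pointing down, gripper open.
Joint ranges: [-2.73, 2.73], [-0.86, 2.22], [0.23, 2.46], [-1.11, 4.25], [0.08, 2.63], [-2.82, 2.82]. Speed limits (rad/s): [2.79, 2.79, 3.14, 3.14, 3.14, 3.14].

## Interface

Orientations are given as a unit quaternion [w, x, y, z].
In Python, from bench import robot gives the robot as it stands.
- The arm moves only by the tool arm_command, never from a script. Its argument "plan" is a list of rows, each an object of numbers: "dx", "dy", "dz": the shift along the world's x, y, z in cm; "rx", "ry", "rz": the turn, a rotation vector about the world's x, y, z in rad; "fingers": the opening, from -1 (shut) to 1 (fully open). In form: [{"dx": .., "dy": .., "dz": .., "rx": .., "ry": .., "rz": .., "fingers": ..}, ...]. A call has exactly 10 rows; each row shifts and turns the commanded pose from where the row before left it; what a row does not reach is not made up. A row lasts 1/12 s, in which the tool goes at most 41.7 mm and 7.16 degrees, less where a joint would pass 70% of its speed; a pose out of reach is approached as far as the arm can. A call with a gripper value outside its range is refused whole. The fingers move at their own pace and stop on an object; "grip_force" is the grip in N (left out, the last holds). Time passes only in rows, so rows that do not move let the fingers close, or fill a call up. It gives the time, the measured TCP pose, the force, the opening and the grip force at its end, in the units of the state.
- robot.state(): the state, without advancing time (a new reading comes with each control period).
- robot.get_image(name): name is "side" or "top"; returns a dict with "color" (400x640x3 uint8, blue, green, red), "fov_y" (degrees; the focal length in pixels is half the picture's height over the tangent of half this angle, whatever the lens; pixels are square), "cx", "cy" (the principal point, pixels), "pose" (4x4, takes a point from camera to world coordinates). Camera axes: x right, y down, z forward; pixel columns grow to the right and rows downward; lengths in m; the calibration is good to about 2 mm. A picture is of the moment at which its call begins. There is no depth.
- robot.close_job(): hands the job in; it is judged then, once.
The state is a dict: "t": time; "joint_positions": joint angles; "joint_velocities": joint speeds; "tau": joint torques, N m; "tcp_pos": TCP position; "eef_rot": TCP orientation; "wrist_force": force on the tool from outside, world axes, zero at the start; "torque": the same for the moment, N m; "opening": finger opening in m; "gripper_force": force on a finger pad.
Only numpy, scipy, OpenCV 4.12 (cv2) and the standard library are available. Lean on these libraries where they do the work, as an engineer would, in place of code of your own. Each camera call takes 0.05 s, during which the arm holds its last target. There are 200 camera calls.

## Working session

There is one attempt and no reset: what is moved stays moved. The work goes in short steps, Python scripts to look and compute and a tool call to move; the robot and the scene stay as the last step left them, time stands still between calls to the robot, and variables do not carry over. Pictures are saved under pics/ and viewed, at most 10 in all, crops included, and the job is handed in when it is done.

Besides the shell and the picture viewer there is one more tool, called after "Request:" as name(argument=value, ...), one argument or row to a line, values as JSON. arm_command: Moves the arm, as the interface text tells. Its arguments: {"type":"object","properties":{"plan":{"type":"array"},"grip_force":{"type":"number"}},"required":["plan"]}

```bash
mkdir -p pics
cat > h.py <<'E'
import numpy as np, cv2
from bench import robot
def cam(im):
    f=im["color"].shape[0]/2/np.tan(np.radians(im["fov_y"])/2); return f,im["cx"],im["cy"],np.array(im["pose"])
def ray(im,u,v,z):
    f,cx,cy,P=cam(im); d=P[:3,:3]@np.array([(u-cx)/f,(v-cy)/f,1]); o=P[:3,3]
    return o+d*(z-o[2])/d[2]
def proj(im,p):
    f,cx,cy,P=cam(im); q=P[:3,:3].T@(np.array(p)-P[:3,3]); return q[0]/q[2]*f+cx,q[1]/q[2]*f+cy
def snap(n,fn=None):
    im=robot.get_image(n)
    if fn: cv2.imwrite("pics/"+fn,im["color"]); 
    return im
E
python3 - <<'E'
from h import *
import pickle
d={n:snap(n,n+"0.png") for n in("top","side")}
pickle.dump(d,open("d0.pkl","wb"))
for n in d: print(n,d[n]["fov_y"],d[n]["cx"],d[n]["cy"],np.round(d[n]["pose"],3))
print(robot.state())
E
```

```text
top 49.481988963753466 323.69022073188427 200.78898370569516 [[ 0.023 -0.991  0.129  0.479]
 [-1.    -0.023  0.003  0.021]
 [-0.    -0.129 -0.992  1.135]
 [ 0.     0.     0.     1.   ]]
side 51.12467936383796 320.6801829707333 200.91920064121135 [[ 0.983  0.136 -0.125  0.743]
 [ 0.184 -0.782  0.596 -0.527]
 [-0.017 -0.608 -0.794  0.943]
 [ 0.     0.     0.     1.   ]]
{'t': 0.1, 'joint_positions': array([-1.27848435e+00,  2.07357186e-01,  1.54275937e+00, -4.35138183e-06,
        1.39346795e+00, -1.50498171e-01]), 'joint_velocities': array([ 2.10865421e-03, -2.04721278e-03, -2.89455634e-03, -3.25400559e-05,
       -3.57549388e-04,  1.09943134e-04]), 'tau': array([-8.81083724e-04, -3.71869540e+01, -2.82292449e+01,  6.99390960e-02,
        3.12797434e-02, -5.94213634e-05]), 'tcp_pos': array([ 0.24614966, -0.51882988,  0.18241875]), 'eef_rot': array([-9.93272459e-04,  9.75589289e-01,  2.19600883e-01, -7.26947317e-05]), 'wrist_force': array([ 0.5572814 ,  0.22105991, -0.82290119]), 'torque': array([-0.02089806, -0.0107053 , -0.00363188]), 'gripper_force': 0.0, 'opening': 0.09370051483387719}
```

View pics/top0.png

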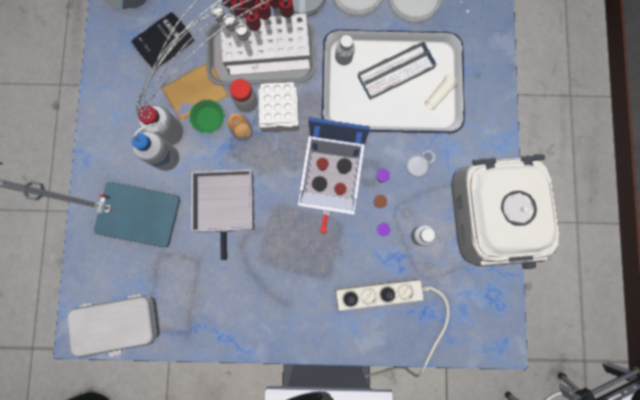

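View pics/side0.png

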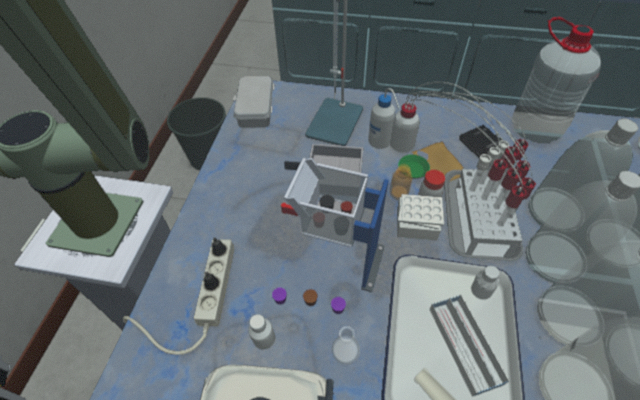

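The top view shows the tray at about (222,200) with its handle tip at (224,258). The hopper box is at about (332,175), the red tab at (325,222), the white bottle at (424,235) and the flask at (418,165). I'll enlarge the hopper and tray area.

Run:
```python
import pickle
from h import *
d=pickle.load(open("d0.pkl","rb"))
c=d["top"]["color"][110:270,180:380]; cv2.imwrite("pics/c0.png",cv2.resize(c,(800,640)[:2] if 0 else (750,600),interpolation=cv2.INTER_CUBIC))
c=d["side"]["color"][130:280,260:400]; cv2.imwrite("pics/c1.png",cv2.resize(c,(560,600),interpolation=cv2.INTER_CUBIC))
```

```text
(no output)
```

View pics/c0.png

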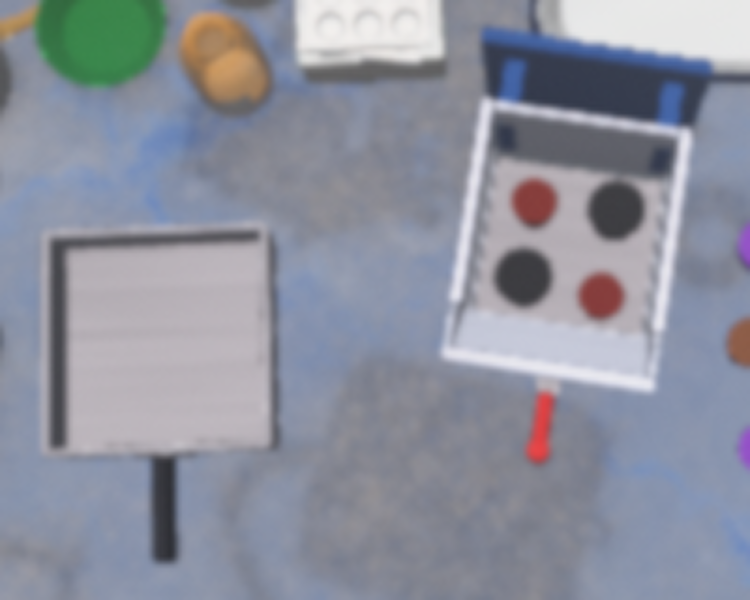

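View pics/c1.png

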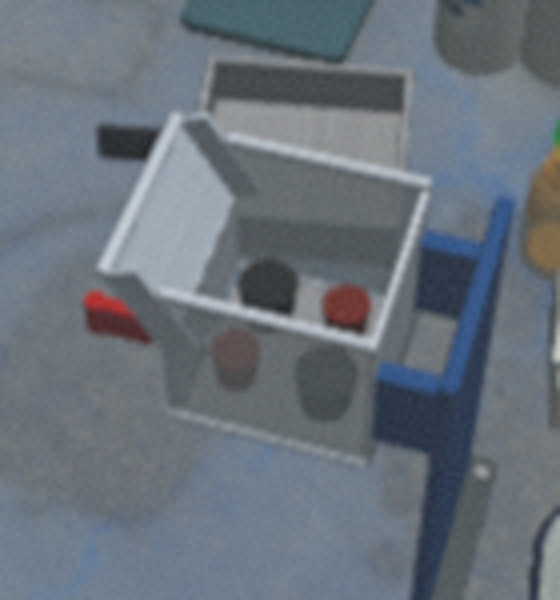

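The crops (scale 3.75, offset (180,110)) give these points:
- **Lip front corners:** (445,355) and (653,388)
- **Rear rim corners:** (487,100) and (690,130)
- **Bead:** (538,455)
- **Tray rim corners:** (43,233), (268,228), (273,450) and (43,453)
- **Handle:** from (164,457) to (165,560)

Run:
```python
import pickle
from h import *
d=pickle.load(open("d0.pkl","rb")); im=d["top"]
g=lambda u,v,z: ray(im,180+u/3.75-.4,110+v/3.75-.4,z)
L=[g(445,355,.282),g(653,388,.282)];R=[g(487,100,.28),g(690,130,.28)]
print(L,R,np.linalg.norm(L[0]-L[1]),np.linalg.norm(R[0]-R[1]))
lm=(L[0]+L[1])/2; rm=(R[0]+R[1])/2; dd=rm-lm; yaw=np.arctan2(dd[1],dd[0])
print("len(142.5)",np.linalg.norm(dd[:2]),"yaw",yaw,[np.arctan2(-(a[1]-a[0])[0]*-1,-(a[1]-a[0])[1]) for a in (L,R)])
ex=np.array([np.cos(yaw),np.sin(yaw)])
print("hopper", lm[:2]+.086*ex, rm[:2]-.0565*ex)
b=g(538,455,.176); print("bead",b, "hop from bead", b[:2]+.118*ex)
T=[g(43,233,.045),g(268,228,.045),g(273,450,.045),g(43,453,.045)]
print("tray",np.mean(T,0),[np.linalg.norm(T[i]-T[i-1]) for i in range(4)])
print([np.degrees(np.arctan2(*(T[i]-T[j])[[1,0]])) for i,j in((0,3),(1,2))],[np.degrees(np.arctan2(*((T[i]-T[j])*[-1,1,1])[:2])) for i,j in((0,1),(3,2))])
h0,h1=g(164,457,.041),g(165,560,.041);print("handle",h0,h1)
im=d["side"]; s=lambda u,v,z: ray(im,260+u/4-.4,130+v/4-.4,z)
print("side: bead",s(95,300,.176),"lip",s(180,118,.282),s(105,268,.282),"rear",s(430,182,.28),s(375,345,.28))
print("bott",ray(im,261,340,0.03),"con",ray(im,345,352,0.0))
print("tray side",s(213,62,.045),s(410,72,.045))
```

```text
[array([0.58244362, 0.07412045, 0.282     ]), array([ 0.56743358, -0.03595545,  0.282     ])] [array([0.72198591, 0.05576693, 0.28      ]), array([ 0.70784844, -0.05409947,  0.28      ])] 0.11109457078524954 0.11077226573833135
len(142.5) 0.14116309395854226 yaw -0.129637159001436 [np.float64(-0.13552494118660344), np.float64(-0.127975472214298)]
hopper [0.66021696 0.0079649 ] [0.65889127 0.00813773]
bead [0.53720047 0.02410862 0.176     ] hop from bead [0.65421032 0.00885425]
tray [0.61688397 0.28381936 0.045     ] [np.float64(0.14999979296167998), np.float64(0.1533198220953111), np.float64(0.15148523752187806), np.float64(0.15399200465592627)]
[np.float64(3.571082500808396), np.float64(3.813185673213479)] [np.float64(2.600841823521017), np.float64(2.0527595071556477)]
handle [0.53829945 0.27569207 0.041     ] [0.46978745 0.27141007 0.041     ]
side: bead [0.53979864 0.02316942 0.176     ] lip [0.58395712 0.07474225 0.282     ] [ 0.56810619 -0.0324201   0.282     ] rear [0.72199809 0.05398721 0.28      ] [ 0.70809932 -0.05462337  0.28      ]
bott [ 0.54122706 -0.24311868  0.03      ] con [ 0.72605279 -0.22621087  0.        ]
tray side [0.53938076 0.35120404 0.045     ] [0.68684388 0.36569945 0.045     ]
```

Request:
arm_command(
  plan=[
    {"dx":0.8,"dy":2.8,"dz":0.4,"rz":-0.039,"fingers":1},
    {"dx":0.8,"dy":2.8,"dz":0.4,"rz":-0.039,"fingers":1},
    {"dx":0.8,"dy":2.8,"dz":0.4,"rz":-0.039,"fingers":1},
    {"dx":0.8,"dy":2.8,"dz":0.4,"rz":-0.039,"fingers":1},
    {"dx":0.8,"dy":2.8,"dz":0.4,"rz":-0.039,"fingers":1},
    {"dx":0.8,"dy":2.8,"dz":0.4,"rz":-0.039,"fingers":1},
    {"dx":0.8,"dy":2.8,"dz":0.4,"rz":-0.039,"fingers":1},
    {"dx":0.8,"dy":2.8,"dz":0.4,"rz":-0.039,"fingers":1},
    {"dx":0.8,"dy":2.8,"dz":0.4,"rz":-0.039,"fingers":1},
    {"dx":0.8,"dy":2.8,"dz":0.4,"rz":-0.039,"fingers":1},
  ],
)

```text
invalid input at $.plan[0]: expected keys dx, dy, dz, rx, ry, rz, fingers
```

Request:
arm_command(
  plan=[
    {"dx":0.8,"dy":3.2,"fingers":1},
    {"dx":0.8,"dy":3.2,"fingers":1},
    {"dx":0.8,"dy":3.2,"fingers":1},
    {"dx":0.8,"dy":3.2,"fingers":1},
    {"dx":0.8,"dy":3.2,"fingers":1},
    {"dx":0.8,"dy":3.2,"fingers":1},
    {"dx":0.8,"dy":3.2,"fingers":1},
    {"dx":0.8,"dy":3.2,"fingers":1},
    {"dx":0.8,"dy":3.2,"fingers":1},
    {"dx":0.8,"dy":3.2,"fingers":1},
  ],
)

```text
invalid input at $.plan[0]: expected keys dx, dy, dz, rx, ry, rz, fingers
```

Request:
arm_command(
  plan=[
    {"dx":0.8,"dy":2.0,"dz":-0.4,"ry":-0.07,"rx":0.0036,"fingers":1},
    {"dx":0.8,"dy":2.0,"dz":-0.4,"ry":-0.07,"rx":0.0036,"fingers":1},
    {"dx":0.8,"dy":2.0,"dz":-0.4,"ry":-0.07,"rx":0.0036,"fingers":1},
    {"dx":0.8,"dy":2.0,"dz":-0.4,"ry":-0.07,"rx":0.0036,"fingers":1},
    {"dx":0.8,"dy":2.0,"dz":-0.4,"ry":-0.07,"rx":0.0036,"fingers":1},
    {"dx":0.8,"dy":2.0,"dz":-0.4,"ry":-0.07,"rx":0.0036,"fingers":1},
    {"dx":0.8,"dy":2.0,"dz":-0.4,"ry":-0.07,"rx":0.0036,"fingers":1},
    {"dx":0.8,"dy":2.0,"dz":-0.4,"ry":-0.07,"rx":0.0036,"fingers":1},
    {"dx":0.8,"dy":2.0,"dz":-0.4,"ry":-0.07,"rx":0.0036,"fingers":1},
    {"dx":0.8,"dy":2.0,"dz":-0.4,"ry":-0.07,"rx":0.0036,"fingers":1},
  ],
)

```text
invalid input at $.plan[0]: expected keys dx, dy, dz, rx, ry, rz, fingers
```

```bash
cat > st.py <<'E'
from h import *
from scipy.spatial.transform import Rotation as Ro
s=robot.state(); q=s["eef_rot"]; R=Ro.from_quat([q[1],q[2],q[3],q[0]]).as_matrix()
print("t",s["t"],"tcp",np.round(s["tcp_pos"],4),"open",s["opening"],"F",np.round(s["wrist_force"],1),"gf",s["gripper_force"])
print("grasp",np.round(s["tcp_pos"]-.019*R[:,2],4),"toolz",np.round(R[:,2],3),"tooly",np.round(R[:,1],3),"q",np.round(s["joint_positions"],2))
E
python3 st.py
```

```text
t 0.1 tcp [ 0.2461 -0.5188  0.1824] open 0.09370051483387719 F [ 0.6  0.2 -0.8] gf 0.0
grasp [ 0.2462 -0.5189  0.2014] toolz [-0.001  0.002 -1.   ] tooly [ 0.428 -0.904 -0.002] q [-1.28  0.21  1.54 -0.    1.39 -0.15]
```

All the keys are required in every row.

Request:
arm_command(
  plan=[
    {"dx":0.8,"dy":2.8,"dz":0.4,"rx":0,"ry":0,"rz":-0.039,"fingers":1},
    {"dx":0.8,"dy":2.8,"dz":0.4,"rx":0,"ry":0,"rz":-0.039,"fingers":1},
    {"dx":0.8,"dy":2.8,"dz":0.4,"rx":0,"ry":0,"rz":-0.039,"fingers":1},
    {"dx":0.8,"dy":2.8,"dz":0.4,"rx":0,"ry":0,"rz":-0.039,"fingers":1},
    {"dx":0.8,"dy":2.8,"dz":0.4,"rx":0,"ry":0,"rz":-0.039,"fingers":1},
    {"dx":0.8,"dy":2.8,"dz":0.4,"rx":0,"ry":0,"rz":-0.039,"fingers":1},
    {"dx":0.8,"dy":2.8,"dz":0.4,"rx":0,"ry":0,"rz":-0.039,"fingers":1},
    {"dx":0.8,"dy":2.8,"dz":0.4,"rx":0,"ry":0,"rz":-0.039,"fingers":1},
    {"dx":0.8,"dy":2.8,"dz":0.4,"rx":0,"ry":0,"rz":-0.039,"fingers":1},
    {"dx":0.8,"dy":2.8,"dz":0.4,"rx":0,"ry":0,"rz":-0.039,"fingers":1},
  ],
)

```text
t: 0.93
tcp_pos: [0.3262, -0.2379, 0.2232]
eef_rot: [-0.0, 1.0, 0.025, -0.0]
wrist_force: [-0.2, -0.0, 0.1]
opening: 0.0941
gripper_force: 0.0
```

Request:
arm_command(
  plan=[
    {"dx":0.8,"dy":3.2,"dz":0,"rx":0,"ry":0,"rz":0,"fingers":1},
    {"dx":0.8,"dy":3.2,"dz":0,"rx":0,"ry":0,"rz":0,"fingers":1},
    {"dx":0.8,"dy":3.2,"dz":0,"rx":0,"ry":0,"rz":0,"fingers":1},
    {"dx":0.8,"dy":3.2,"dz":0,"rx":0,"ry":0,"rz":0,"fingers":1},
    {"dx":0.8,"dy":3.2,"dz":0,"rx":0,"ry":0,"rz":0,"fingers":1},
    {"dx":0.8,"dy":3.2,"dz":0,"rx":0,"ry":0,"rz":0,"fingers":1},
    {"dx":0.8,"dy":3.2,"dz":0,"rx":0,"ry":0,"rz":0,"fingers":1},
    {"dx":0.8,"dy":3.2,"dz":0,"rx":0,"ry":0,"rz":0,"fingers":1},
    {"dx":0.8,"dy":3.2,"dz":0,"rx":0,"ry":0,"rz":0,"fingers":1},
    {"dx":0.8,"dy":3.2,"dz":0,"rx":0,"ry":0,"rz":0,"fingers":1},
  ],
)

```text
t: 1.77
tcp_pos: [0.406, 0.0822, 0.2231]
eef_rot: [0.0, 1.0, 0.027, -0.0]
wrist_force: [0.2, 0.7, -0.0]
opening: 0.0942
gripper_force: 0.0
```

Request:
arm_command(
  plan=[
    {"dx":0.8,"dy":2.0,"dz":-0.4,"rx":0.0036,"ry":-0.07,"rz":0,"fingers":1},
    {"dx":0.8,"dy":2.0,"dz":-0.4,"rx":0.0036,"ry":-0.07,"rz":0,"fingers":1},
    {"dx":0.8,"dy":2.0,"dz":-0.4,"rx":0.0036,"ry":-0.07,"rz":0,"fingers":1},
    {"dx":0.8,"dy":2.0,"dz":-0.4,"rx":0.0036,"ry":-0.07,"rz":0,"fingers":1},
    {"dx":0.8,"dy":2.0,"dz":-0.4,"rx":0.0036,"ry":-0.07,"rz":0,"fingers":1},
    {"dx":0.8,"dy":2.0,"dz":-0.4,"rx":0.0036,"ry":-0.07,"rz":0,"fingers":1},
    {"dx":0.8,"dy":2.0,"dz":-0.4,"rx":0.0036,"ry":-0.07,"rz":0,"fingers":1},
    {"dx":0.8,"dy":2.0,"dz":-0.4,"rx":0.0036,"ry":-0.07,"rz":0,"fingers":1},
    {"dx":0.8,"dy":2.0,"dz":-0.4,"rx":0.0036,"ry":-0.07,"rz":0,"fingers":1},
    {"dx":0.8,"dy":2.0,"dz":-0.4,"rx":0.0036,"ry":-0.07,"rz":0,"fingers":1},
  ],
)

```text
t: 2.6
tcp_pos: [0.486, 0.2815, 0.1835]
eef_rot: [-0.009, 0.938, 0.025, 0.344]
wrist_force: [1.0, -0.4, 0.0]
opening: 0.094
gripper_force: 0.0
```

```bash
python3 st.py
```

```text
t 2.6 tcp [0.486  0.2815 0.1835] open 0.09401555064612953 F [ 1.  -0.4  0. ] gf 0.0
grasp [0.4737 0.2808 0.198 ] toolz [ 0.646  0.035 -0.763] tooly [ 0.053 -0.999 -0.   ] q [ 0.58 -0.16  2.11 -0.57  0.64  2.47]
```

Request:
arm_command(
  plan=[
    {"dx":0.11,"dy":-0.045,"dz":-1.4,"rx":0,"ry":0,"rz":0,"fingers":1},
    {"dx":0.11,"dy":-0.045,"dz":-1.4,"rx":0,"ry":0,"rz":0,"fingers":1},
    {"dx":0.11,"dy":-0.045,"dz":-1.4,"rx":0,"ry":0,"rz":0,"fingers":1},
    {"dx":0.11,"dy":-0.045,"dz":-1.4,"rx":0,"ry":0,"rz":0,"fingers":1},
    {"dx":0.11,"dy":-0.045,"dz":-1.4,"rx":0,"ry":0,"rz":0,"fingers":1},
    {"dx":0.11,"dy":-0.045,"dz":-1.4,"rx":0,"ry":0,"rz":0,"fingers":1},
    {"dx":0.11,"dy":-0.045,"dz":-1.4,"rx":0,"ry":0,"rz":0,"fingers":1},
    {"dx":0.11,"dy":-0.045,"dz":-1.4,"rx":0,"ry":0,"rz":0,"fingers":1},
    {"dx":0.11,"dy":-0.045,"dz":-1.4,"rx":0,"ry":0,"rz":0,"fingers":1},
    {"dx":0.11,"dy":-0.045,"dz":-1.4,"rx":0,"ry":0,"rz":0,"fingers":1},
  ],
)

```text
t: 3.43
tcp_pos: [0.5001, 0.2711, 0.0521]
eef_rot: [-0.011, 0.943, 0.028, 0.333]
wrist_force: [-0.5, 0.5, 0.8]
opening: 0.0935
gripper_force: 0.0
```

Request:
arm_command(
  plan=[
    {"dx":0,"dy":0,"dz":-0.7,"rx":0,"ry":0,"rz":0,"fingers":1},
    {"dx":0,"dy":0,"dz":-0.7,"rx":0,"ry":0,"rz":0,"fingers":1},
    {"dx":0,"dy":0,"dz":-0.7,"rx":0,"ry":0,"rz":0,"fingers":1},
    {"dx":0,"dy":0,"dz":-0.7,"rx":0,"ry":0,"rz":0,"fingers":1},
    {"dx":0,"dy":0,"dz":0,"rx":0,"ry":0,"rz":0,"fingers":1},
    {"dx":0,"dy":0,"dz":0,"rx":0,"ry":0,"rz":0,"fingers":1},
    {"dx":0,"dy":0,"dz":0,"rx":0,"ry":0,"rz":0,"fingers":1},
    {"dx":0,"dy":0,"dz":0,"rx":0,"ry":0,"rz":0,"fingers":1},
    {"dx":0,"dy":0,"dz":0,"rx":0,"ry":0,"rz":0,"fingers":1},
    {"dx":0,"dy":0,"dz":0,"rx":0,"ry":0,"rz":0,"fingers":1},
  ],
)

```text
t: 4.27
tcp_pos: [0.5035, 0.2681, 0.0348]
eef_rot: [-0.014, 0.945, 0.032, 0.325]
wrist_force: [-0.6, 0.7, -0.2]
opening: 0.094
gripper_force: 0.0
```

```bash
python3 - <<'E'
from h import *
t=snap("top");s=snap("side")
a=cv2.resize(t["color"][130:330,150:350],(400,400)); b=cv2.resize(s["color"][100:250,200:350],(400,400))
cv2.imwrite("pics/g1.png",np.hstack([a,b]))
E
python3 st.py
```

```text
t 4.3667 tcp [0.5035 0.268  0.0348] open 0.09394493330771497 F [-0.7 -0.1  0.4] gf 0.0
grasp [0.4919 0.2671 0.0498] toolz [ 0.613  0.047 -0.789] tooly [ 0.069 -0.998 -0.005] q [ 0.5   0.15  2.18 -0.92  0.32  2.82]
```

View pics/g1.png

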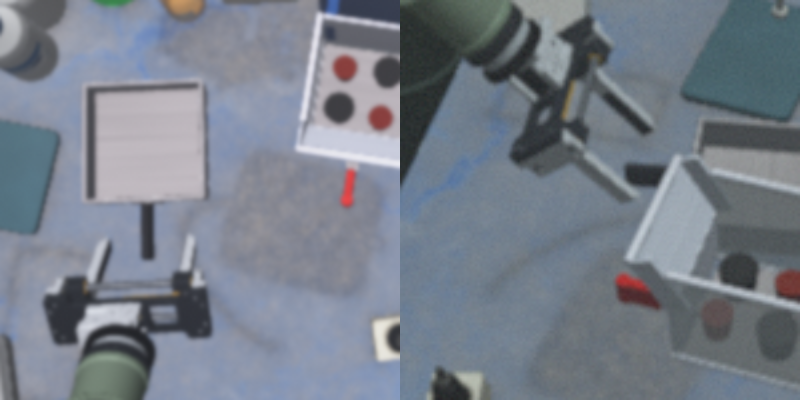

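The left finger is level with the handle and nothing is touched. Joint 6 has reached its limit at this tilt, so I'll use about 27° instead, which still clears the tab.

```bash
cat > tgt.py <<'E'
# usage: tgt.py gx gy gz yaw tilt : delta to put grasp point there
import sys
from h import *
from scipy.spatial.transform import Rotation as Ro
gx,gy,gz,yaw,tilt=map(float,sys.argv[1:])
s=robot.state(); q=s["eef_rot"]; R=Ro.from_quat([q[1],q[2],q[3],q[0]])
T=Ro.from_euler("zy",[yaw,-tilt])*Ro.from_euler("x",np.pi)
print("rotvec",np.round((T*R.inv()).as_rotvec(),3))
tcp=np.array([gx,gy,gz])+.019*T.as_matrix()[:,2]
print("tcp",np.round(tcp,4),"d cm",np.round(100*(tcp-s["tcp_pos"]),2))
E
python3 tgt.py .485 .273 .028 .055 .47
```

```text
rotvec [-0.042  0.19  -0.022]
tcp [0.4936 0.273  0.0111] d cm [-0.99  0.5  -2.37]
```

Request:
arm_command(
  plan=[
    {"dx":-0.2,"dy":0.1,"dz":0,"rx":-0.01,"ry":0.047,"rz":-0.005,"fingers":1},
    {"dx":-0.2,"dy":0.1,"dz":0,"rx":-0.01,"ry":0.047,"rz":-0.005,"fingers":1},
    {"dx":-0.2,"dy":0.1,"dz":0,"rx":-0.011,"ry":0.048,"rz":-0.006,"fingers":1},
    {"dx":-0.2,"dy":0.1,"dz":0,"rx":-0.011,"ry":0.048,"rz":-0.006,"fingers":1},
    {"dx":-0.2,"dy":0.1,"dz":0,"rx":0,"ry":0,"rz":0,"fingers":1},
    {"dx":0,"dy":0,"dz":-0.5,"rx":0,"ry":0,"rz":0,"fingers":1},
    {"dx":0,"dy":0,"dz":-0.5,"rx":0,"ry":0,"rz":0,"fingers":1},
    {"dx":0,"dy":0,"dz":0,"rx":0,"ry":0,"rz":0,"fingers":1},
    {"dx":0,"dy":0,"dz":0,"rx":0,"ry":0,"rz":0,"fingers":1},
    {"dx":0,"dy":0,"dz":0,"rx":0,"ry":0,"rz":0,"fingers":1},
  ],
)

```text
t: 5.2
tcp_pos: [0.4926, 0.2723, 0.0236]
eef_rot: [0.007, 0.972, 0.027, 0.233]
wrist_force: [-0.0, 0.6, 0.2]
opening: 0.0938
gripper_force: 0.0
```

```bash
python3 st.py; python3 tgt.py .485 .273 .028 .055 .47
```

```text
t 5.2 tcp [0.4926 0.2723 0.0236] open 0.09376564620426628 F [-0.   0.6  0.2] gf 0.0
grasp [0.484  0.2723 0.0406] toolz [ 0.453 -0.001 -0.891] tooly [ 0.049 -0.998  0.026] q [ 0.49  0.18  2.05 -0.44  0.53  2.35]
rotvec [0.001 0.    0.   ]
tcp [0.4936 0.273  0.0111] d cm [ 0.1   0.07 -1.26]
```

```bash
sed -i 's/"zy"/"ZY"/' tgt.py; python3 tgt.py .485 .273 .028 .055 .47
```

```text
rotvec [0.026 0.001 0.006]
tcp [0.4936 0.2735 0.0111] d cm [ 0.1   0.12 -1.26]
```

Request:
arm_command(
  plan=[
    {"dx":0.1,"dy":0.1,"dz":-0.4,"rx":0.024,"ry":0,"rz":0.012,"fingers":1},
    {"dx":0,"dy":0,"dz":-0.4,"rx":0,"ry":0,"rz":0,"fingers":1},
    {"dx":0,"dy":0,"dz":-0.4,"rx":0,"ry":0,"rz":0,"fingers":1},
    {"dx":0,"dy":0,"dz":0,"rx":0,"ry":0,"rz":0,"fingers":0.3},
    {"dx":0,"dy":0,"dz":0,"rx":0,"ry":0,"rz":0,"fingers":0},
    {"dx":0,"dy":0,"dz":0,"rx":0,"ry":0,"rz":0,"fingers":-0.4},
    {"dx":0,"dy":0,"dz":0,"rx":0,"ry":0,"rz":0,"fingers":-0.6},
    {"dx":0,"dy":0,"dz":0,"rx":0,"ry":0,"rz":0,"fingers":-0.8},
    {"dx":0,"dy":0,"dz":0,"rx":0,"ry":0,"rz":0,"fingers":-1},
    {"dx":0,"dy":0,"dz":0,"rx":0,"ry":0,"rz":0,"fingers":-1},
  ],
  grip_force=25,
)

```text
t: 6.03
tcp_pos: [0.4947, 0.2738, 0.0127]
eef_rot: [-0.006, 0.972, 0.03, 0.234]
wrist_force: [0.5, -0.3, -0.5]
opening: 0.0513
gripper_force: 0.0
```

Request:
arm_command(
  plan=[
    {"dx":0,"dy":0,"dz":0,"rx":0,"ry":0,"rz":0,"fingers":-1},
    {"dx":0,"dy":0,"dz":0,"rx":0,"ry":0,"rz":0,"fingers":-1},
    {"dx":0,"dy":0,"dz":0,"rx":0,"ry":0,"rz":0,"fingers":-1},
    {"dx":0,"dy":0,"dz":0,"rx":0,"ry":0,"rz":0,"fingers":-1},
    {"dx":0,"dy":0,"dz":0,"rx":0,"ry":0,"rz":0,"fingers":-1},
    {"dx":0,"dy":0,"dz":0,"rx":0,"ry":0,"rz":0,"fingers":-1},
    {"dx":0,"dy":0,"dz":0,"rx":0,"ry":0,"rz":0,"fingers":-1},
    {"dx":0,"dy":0,"dz":0,"rx":0,"ry":0,"rz":0,"fingers":-1},
    {"dx":0,"dy":0,"dz":0,"rx":0,"ry":0,"rz":0,"fingers":-1},
    {"dx":0,"dy":0,"dz":0,"rx":0,"ry":0,"rz":0,"fingers":-1},
  ],
)

```text
t: 6.87
tcp_pos: [0.4946, 0.2738, 0.0125]
eef_rot: [-0.006, 0.972, 0.03, 0.234]
wrist_force: [-0.5, -0.1, 0.1]
opening: 0.0115
gripper_force: 25.0
```

```bash
python3 st.py; python3 tgt.py .5315 .0255 .028 -.12 .47
```

```text
t 6.8667 tcp [0.4946 0.2738 0.0125] open 0.011537643479562676 F [-0.5 -0.1  0.1] gf 24.99880224466324
grasp [0.4859 0.2733 0.0295] toolz [ 0.454  0.026 -0.89 ] tooly [ 0.061 -0.998  0.001] q [ 0.47  0.2   2.07 -0.41  0.47  2.31]
rotvec [ 0.002  0.002 -0.181]
tcp [0.54   0.0245 0.0111] d cm [  4.55 -24.93  -0.15]
```

Request:
arm_command(
  plan=[
    {"dx":0.1,"dy":-0.6,"dz":0,"rx":0,"ry":0,"rz":-0.009,"fingers":-1},
    {"dx":0.2,"dy":-1.2,"dz":0,"rx":0,"ry":0,"rz":-0.009,"fingers":-1},
    {"dx":0.2,"dy":-1.2,"dz":0,"rx":0,"ry":0,"rz":-0.009,"fingers":-1},
    {"dx":0.2,"dy":-1.2,"dz":0,"rx":0,"ry":0,"rz":-0.009,"fingers":-1},
    {"dx":0.2,"dy":-1.2,"dz":0,"rx":0,"ry":0,"rz":-0.009,"fingers":-1},
    {"dx":0.2,"dy":-1.2,"dz":0,"rx":0,"ry":0,"rz":-0.009,"fingers":-1},
    {"dx":0.2,"dy":-1.2,"dz":0,"rx":0,"ry":0,"rz":-0.009,"fingers":-1},
    {"dx":0.2,"dy":-1.2,"dz":0,"rx":0,"ry":0,"rz":-0.009,"fingers":-1},
    {"dx":0.2,"dy":-1.2,"dz":0,"rx":0,"ry":0,"rz":-0.009,"fingers":-1},
    {"dx":0.2,"dy":-1.2,"dz":0,"rx":0,"ry":0,"rz":-0.009,"fingers":-1},
  ],
)

```text
t: 7.7
tcp_pos: [0.5135, 0.1591, 0.0125]
eef_rot: [0.004, 0.972, -0.014, 0.234]
wrist_force: [-0.2, 2.4, -0.3]
opening: 0.012
gripper_force: 25.1
```

```bash
python3 st.py; python3 tgt.py .523 .0255 .028 -.12 .47
python3 - <<'E'
from h import *
t=snap("top");s=snap("side")
a=cv2.resize(t["color"][130:330,180:380],(400,400)); b=cv2.resize(s["color"][100:250,220:370],(400,400))
cv2.imwrite("pics/g2.png",np.hstack([a,b]))
E
```

```text
t 7.7 tcp [0.5135 0.1591 0.0125] open 0.011981785936032162 F [-0.2  2.4 -0.3] gf 25.108532309532166
grasp [0.5049 0.1594 0.0295] toolz [ 0.455 -0.015 -0.89 ] tooly [-0.03  -1.     0.002] q [ 0.22  0.13  2.15 -0.28  0.41  2.05]
rotvec [ 0.002  0.002 -0.09 ]
tcp [0.5315 0.0245 0.0111] d cm [  1.8  -13.46  -0.15]
```

View pics/g2.png

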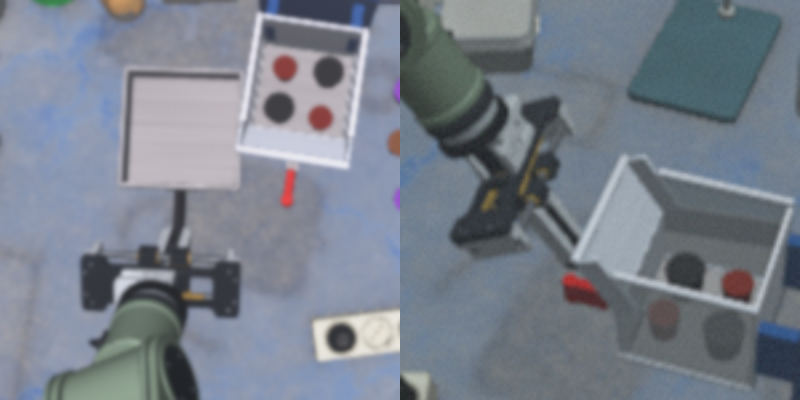

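The tray follows the grip and sits at crop (182,128). The hand stays below and in front of the tab. I'll continue the slide.

Request:
arm_command(
  plan=[
    {"dx":0.18,"dy":-1.35,"dz":0,"rx":0,"ry":0,"rz":-0.009,"fingers":-1},
    {"dx":0.18,"dy":-1.35,"dz":0,"rx":0,"ry":0,"rz":-0.009,"fingers":-1},
    {"dx":0.18,"dy":-1.35,"dz":0,"rx":0,"ry":0,"rz":-0.009,"fingers":-1},
    {"dx":0.18,"dy":-1.35,"dz":0,"rx":0,"ry":0,"rz":-0.009,"fingers":-1},
    {"dx":0.18,"dy":-1.35,"dz":0,"rx":0,"ry":0,"rz":-0.009,"fingers":-1},
    {"dx":0.18,"dy":-1.35,"dz":0,"rx":0,"ry":0,"rz":-0.009,"fingers":-1},
    {"dx":0.18,"dy":-1.35,"dz":0,"rx":0,"ry":0,"rz":-0.009,"fingers":-1},
    {"dx":0.18,"dy":-1.35,"dz":0,"rx":0,"ry":0,"rz":-0.009,"fingers":-1},
    {"dx":0.18,"dy":-1.35,"dz":0,"rx":0,"ry":0,"rz":-0.009,"fingers":-1},
    {"dx":0.18,"dy":-1.3,"dz":0,"rx":0,"ry":0,"rz":-0.009,"fingers":-1},
  ],
)

```text
t: 8.63
tcp_pos: [0.5314, 0.0253, 0.0126]
eef_rot: [0.015, 0.971, -0.058, 0.233]
wrist_force: [-0.3, 2.0, -1.5]
opening: 0.0118
gripper_force: 25.2
```

```bash
python3 st.py; python3 tgt.py .523 .0255 .028 -.12 .47
python3 - <<'E'
from h import *
t=snap("top");s=snap("side")
a=cv2.resize(t["color"][110:260,250:400],(400,400),interpolation=2); b=cv2.resize(s["color"][120:270,240:390],(400,400),interpolation=2)
cv2.imwrite("pics/g3.png",np.hstack([a,b]))
def P(im,x,y,z):
    c,sn=np.cos(-.131),np.sin(-.131); return np.round(proj(im,[.660+c*x-sn*y,.008+sn*x+c*y,z]),1)
# expected tray corners hopper-aligned centre -8mm
for x,y in((-.083,-.075),(-.083,.075),(.067,.075),(.067,-.075)):
    u=P(t,x,y,.045);v=P(s,x,y,.045); print((x,y),(u-[250,110])*8/3,(v-[240,120])*8/3+[400,0])
E
```

```text
t 8.6333 tcp [0.5314 0.0253 0.0126] open 0.011753669770833211 F [-0.3  2.  -1.5] gf 25.222391188144684
grasp [0.5229 0.0263 0.0295] toolz [ 0.451 -0.055 -0.891] tooly [-0.118 -0.993  0.001] q [-0.11  0.1   2.19 -0.01  0.38  1.59]
rotvec [ 0.002  0.002 -0.001]
tcp [0.5315 0.0245 0.0111] d cm [ 0.01 -0.08 -0.15]
(-0.083, -0.075) [280.26666667 300.26666667] [537.6        384.26666667]
(-0.083, 0.075) [123.2 276. ] [590.93333333 256.26666667]
(0.067, 0.075) [148.53333333 122.93333333] [738.66666667 294.4       ]
(0.067, -0.075) [302.66666667 146.13333333] [696.53333333 429.86666667]
```

View pics/g3.png

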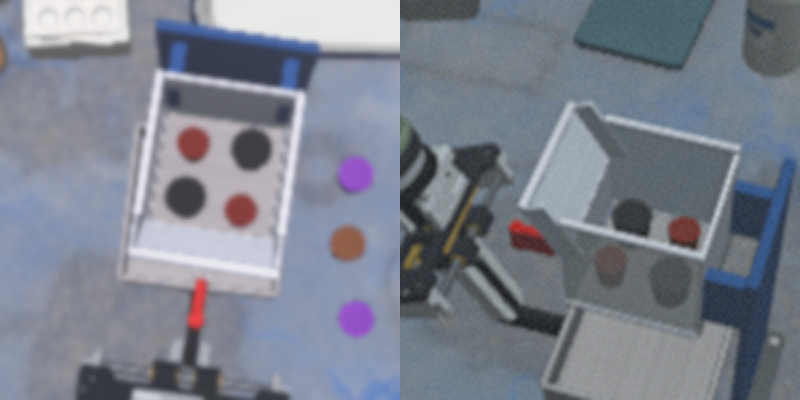

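The tray sits under the hopper with its corners within about 3 mm of the aim: (122,277), (276,296) and (140,125). Next I'll let go and back out up and away.

Request:
arm_command(
  plan=[
    {"dx":0,"dy":0,"dz":0,"rx":0,"ry":0,"rz":0,"fingers":0},
    {"dx":0,"dy":0,"dz":0,"rx":0,"ry":0,"rz":0,"fingers":0},
    {"dx":0,"dy":0,"dz":0,"rx":0,"ry":0,"rz":0,"fingers":0},
    {"dx":0,"dy":0,"dz":0,"rx":0,"ry":0,"rz":0,"fingers":0},
    {"dx":0,"dy":0,"dz":0,"rx":0,"ry":0,"rz":0,"fingers":0},
    {"dx":-0.9,"dy":0.1,"dz":1.0,"rx":0,"ry":0,"rz":0,"fingers":0},
    {"dx":-0.9,"dy":0.1,"dz":1.0,"rx":0,"ry":0,"rz":0,"fingers":0},
    {"dx":-0.9,"dy":0.1,"dz":1.0,"rx":0,"ry":0,"rz":0,"fingers":0},
    {"dx":-0.9,"dy":0.1,"dz":1.0,"rx":0,"ry":0,"rz":0,"fingers":0},
    {"dx":-0.9,"dy":0.1,"dz":1.0,"rx":0,"ry":0,"rz":0,"fingers":0},
  ],
)

```text
t: 9.57
tcp_pos: [0.4859, 0.0305, 0.0629]
eef_rot: [0.015, 0.971, -0.058, 0.233]
wrist_force: [0.5, -0.2, -0.2]
opening: 0.047
gripper_force: 0.0
```

Request:
arm_command(
  plan=[
    {"dx":-0.9,"dy":0.1,"dz":1.5,"rx":0,"ry":0,"rz":0,"fingers":0},
    {"dx":-0.9,"dy":0.1,"dz":1.5,"rx":0,"ry":0,"rz":0,"fingers":0},
    {"dx":-0.9,"dy":0.1,"dz":1.5,"rx":0,"ry":0,"rz":0,"fingers":0},
    {"dx":0,"dy":0,"dz":1.5,"rx":0,"ry":0,"rz":0,"fingers":0},
    {"dx":0,"dy":0,"dz":1.5,"rx":0,"ry":0,"rz":0,"fingers":0},
    {"dx":0,"dy":0,"dz":1.5,"rx":0,"ry":0,"rz":0,"fingers":0},
    {"dx":0,"dy":0,"dz":1.5,"rx":0,"ry":0,"rz":0,"fingers":0},
    {"dx":0,"dy":0,"dz":1.5,"rx":0,"ry":0,"rz":0,"fingers":0},
    {"dx":0,"dy":0,"dz":0,"rx":0,"ry":0,"rz":0,"fingers":0},
    {"dx":0,"dy":0,"dz":0,"rx":0,"ry":0,"rz":0,"fingers":0},
  ],
)

```text
t: 10.4
tcp_pos: [0.4601, 0.0333, 0.1833]
eef_rot: [0.015, 0.97, -0.058, 0.235]
wrist_force: [0.1, -0.0, 0.3]
opening: 0.0471
gripper_force: 0.0
```

```bash
python3 st.py; python3 tgt.py .555 .022 .163 -.13 .6
python3 - <<'E'
from h import *
for n,z in(("top",.176),("side",.176)):
    im=snap(n); c=im["color"].astype(int); b,g,r=c[...,0],c[...,1],c[...,2]
    m=((r>120)&(g<70)&(b<70)).astype(np.uint8)
    v,u=np.nonzero(m)
    P=np.array([ray(im,x,y,z) for x,y in zip(u,v)]); k=(abs(P[:,1]-.02)<.05)&(abs(P[:,0]-.55)<.05)
    P=P[k]; print(n,k.sum(),P.min(0),P.max(0)); o=P[P[:,0]<P[:,0].min()+.012]; print(o.mean(0))
    o=P[P[:,0]>P[:,0].min()+.018]; print("tab",o.mean(0))
E
```

```text
t 10.4 tcp [0.4601 0.0333 0.1833] open 0.04713197034910482 F [ 0.1 -0.   0.3] gf 0.0
grasp [0.4515 0.0344 0.2002] toolz [ 0.453 -0.056 -0.89 ] tooly [-0.119 -0.993  0.001] q [-0.11 -0.41  2.19 -0.01  0.9   1.58]
rotvec [-0.014 -0.125 -0.011]
tcp [0.5656 0.0206 0.1473] d cm [10.56 -1.27 -3.6 ]
top 16 [0.53263842 0.02018248 0.176     ] [0.56373116 0.02640948 0.176     ]
[0.5348438  0.02420173 0.176     ]
tab [0.55733483 0.02084153 0.176     ]
side 32 [0.53473953 0.01632397 0.176     ] [0.56162701 0.02792581 0.176     ]
[0.54055338 0.02213845 0.176     ]
tab [0.55710962 0.01885518 0.176     ]
```

Request:
arm_command(
  plan=[
    {"dx":0,"dy":-0.1,"dz":0,"rx":-0.005,"ry":-0.042,"rz":-0.004,"fingers":0},
    {"dx":0,"dy":-0.1,"dz":0,"rx":-0.005,"ry":-0.042,"rz":-0.004,"fingers":0},
    {"dx":0,"dy":-0.1,"dz":0,"rx":-0.004,"ry":-0.041,"rz":-0.003,"fingers":0},
    {"dx":1.6,"dy":-0.2,"dz":0,"rx":0,"ry":0,"rz":0,"fingers":0},
    {"dx":1.6,"dy":-0.2,"dz":0,"rx":0,"ry":0,"rz":0,"fingers":0},
    {"dx":1.6,"dy":-0.2,"dz":0,"rx":0,"ry":0,"rz":0,"fingers":0},
    {"dx":1.6,"dy":-0.2,"dz":0,"rx":0,"ry":0,"rz":0,"fingers":0},
    {"dx":1.6,"dy":-0.2,"dz":-0.6,"rx":0,"ry":0,"rz":0,"fingers":0},
    {"dx":0,"dy":0,"dz":0,"rx":0,"ry":0,"rz":0,"fingers":0},
    {"dx":0,"dy":0,"dz":0,"rx":0,"ry":0,"rz":0,"fingers":0},
  ],
)

```text
t: 11.33
tcp_pos: [0.5382, 0.0203, 0.1739]
eef_rot: [0.019, 0.954, -0.062, 0.292]
wrist_force: [-0.1, 0.8, 0.0]
opening: 0.0471
gripper_force: 0.0
```

```bash
python3 st.py; python3 tgt.py .559 .0215 .163 -.13 .6
python3 - <<'E'
from h import *
t=snap("top");s=snap("side")
a=cv2.resize(t["color"][150:270,270:390],(400,400),interpolation=2); b=cv2.resize(s["color"][150:270,240:360],(400,400),interpolation=2)
cv2.imwrite("pics/g4.png",np.hstack([a,b]))
E
```

```text
t 11.3333 tcp [0.5382 0.0203 0.1739] open 0.047055782319927644 F [-0.1  0.8  0. ] gf 0.0
grasp [0.5277 0.0217 0.1897] toolz [ 0.554 -0.073 -0.829] tooly [-0.13  -0.991 -0.   ] q [-0.12 -0.26  2.15 -0.01  0.66  1.59]
rotvec [-0.001 -0.007  0.001]
tcp [0.5696 0.0201 0.1473] d cm [ 3.14 -0.02 -2.66]
```

View pics/g4.png

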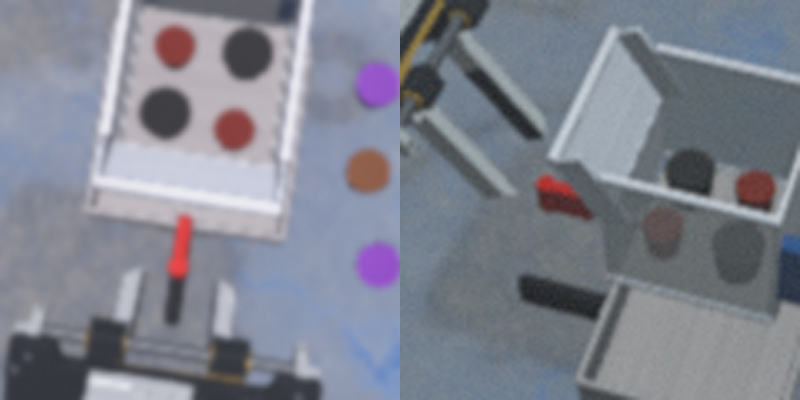

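The fingers straddle the tab: they are at x=130 and 225, with the bead at 178. I'll go in and grip.

Request:
arm_command(
  plan=[
    {"dx":0.62,"dy":0,"dz":-0.54,"rx":0,"ry":0,"rz":0,"fingers":0},
    {"dx":0.62,"dy":0,"dz":-0.54,"rx":0,"ry":0,"rz":0,"fingers":0},
    {"dx":0.62,"dy":0,"dz":-0.54,"rx":0,"ry":0,"rz":0,"fingers":0},
    {"dx":0.62,"dy":0,"dz":-0.54,"rx":0,"ry":0,"rz":0,"fingers":0},
    {"dx":0.62,"dy":0,"dz":-0.54,"rx":0,"ry":0,"rz":0,"fingers":0},
    {"dx":0,"dy":0,"dz":0,"rx":0,"ry":0,"rz":0,"fingers":0},
    {"dx":0,"dy":0,"dz":0,"rx":0,"ry":0,"rz":0,"fingers":-0.4},
    {"dx":0,"dy":0,"dz":0,"rx":0,"ry":0,"rz":0,"fingers":-0.7},
    {"dx":0,"dy":0,"dz":0,"rx":0,"ry":0,"rz":0,"fingers":-1},
    {"dx":0,"dy":0,"dz":0,"rx":0,"ry":0,"rz":0,"fingers":-1},
  ],
)

```text
t: 12.27
tcp_pos: [0.5707, 0.0202, 0.1499]
eef_rot: [0.019, 0.953, -0.062, 0.294]
wrist_force: [-1.0, 0.0, -0.5]
opening: 0.0238
gripper_force: 0.0
```

Request:
arm_command(
  plan=[
    {"dx":0,"dy":0,"dz":0,"rx":0,"ry":0,"rz":0,"fingers":-1},
    {"dx":0,"dy":0,"dz":0,"rx":0,"ry":0,"rz":0,"fingers":-1},
    {"dx":0,"dy":0,"dz":0,"rx":0,"ry":0,"rz":0,"fingers":-1},
    {"dx":0,"dy":0,"dz":0,"rx":0,"ry":0,"rz":0,"fingers":-1},
    {"dx":0,"dy":0,"dz":0,"rx":0,"ry":0,"rz":0,"fingers":-1},
    {"dx":0,"dy":0,"dz":0,"rx":0,"ry":0,"rz":0,"fingers":-1},
    {"dx":0,"dy":0,"dz":0,"rx":0,"ry":0,"rz":0,"fingers":-1},
    {"dx":0,"dy":0,"dz":0,"rx":0,"ry":0,"rz":0,"fingers":-1},
    {"dx":0,"dy":0,"dz":0,"rx":0,"ry":0,"rz":0,"fingers":-1},
    {"dx":0,"dy":0,"dz":0,"rx":0,"ry":0,"rz":0,"fingers":-1},
  ],
)

```text
t: 13.1
tcp_pos: [0.5705, 0.019, 0.1499]
eef_rot: [0.02, 0.954, -0.062, 0.294]
wrist_force: [-2.0, -4.7, 1.6]
opening: 0.0095
gripper_force: 24.9
```

```bash
python3 st.py
```

```text
t 13.1 tcp [0.5705 0.019  0.1499] open 0.009540233088628256 F [-2.  -4.7  1.6] gf 24.925212068483233
grasp [0.5599 0.0205 0.1656] toolz [ 0.558 -0.075 -0.826] tooly [-0.131 -0.991  0.002] q [-0.11 -0.14  2.11 -0.03  0.57  1.61]
```

Request:
arm_command(
  plan=[
    {"dx":-0.4,"dy":0.05,"dz":0,"rx":0,"ry":0,"rz":0,"fingers":-1},
    {"dx":-0.4,"dy":0.05,"dz":0,"rx":0,"ry":0,"rz":0,"fingers":-1},
    {"dx":-0.4,"dy":0.05,"dz":0,"rx":0,"ry":0,"rz":0,"fingers":-1},
    {"dx":-0.4,"dy":0.05,"dz":0,"rx":0,"ry":0,"rz":0,"fingers":-1},
    {"dx":-0.4,"dy":0.05,"dz":0,"rx":0,"ry":0,"rz":0,"fingers":-1},
    {"dx":-0.4,"dy":0.05,"dz":0,"rx":0,"ry":0,"rz":0,"fingers":-1},
    {"dx":0,"dy":0,"dz":0,"rx":0,"ry":0,"rz":0,"fingers":-1},
    {"dx":0,"dy":0,"dz":0,"rx":0,"ry":0,"rz":0,"fingers":-1},
    {"dx":0,"dy":0,"dz":0,"rx":0,"ry":0,"rz":0,"fingers":-1},
    {"dx":0,"dy":0,"dz":0,"rx":0,"ry":0,"rz":0,"fingers":-1},
  ],
)

```text
t: 13.93
tcp_pos: [0.5462, 0.0223, 0.1498]
eef_rot: [0.02, 0.954, -0.062, 0.294]
wrist_force: [-4.4, -4.6, 2.4]
opening: 0.0096
gripper_force: 24.9
```

```bash
python3 st.py;  python3 - <<'E'
from h import *
t=snap("top");s=snap("side")
a=cv2.resize(t["color"][110:260,250:400],(400,400),interpolation=2); b=cv2.resize(s["color"][150:300,240:390],(400,400),interpolation=2)
cv2.imwrite("pics/g5.png",np.hstack([a,b]))
E
```

```text
t 13.9333 tcp [0.5462 0.0223 0.1498] open 0.009570649003154566 F [-4.4 -4.6  2.4] gf 24.90660724695772
grasp [0.5356 0.0237 0.1655] toolz [ 0.558 -0.075 -0.826] tooly [-0.13  -0.991  0.002] q [-0.11 -0.2   2.16 -0.03  0.58  1.61]
```

View pics/g5.png

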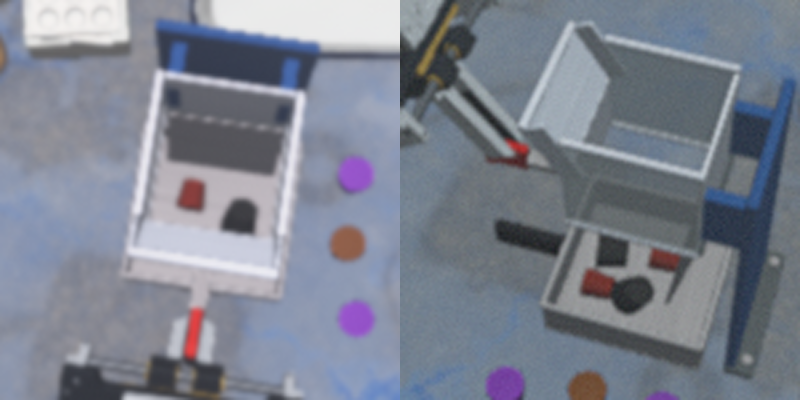

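The floor hangs open and all four stoppers lie in the tray: two red and two black, around (600–660, 250–295). Next I'll release and back off.

Request:
arm_command(
  plan=[
    {"dx":0,"dy":0,"dz":0,"rx":0,"ry":0,"rz":0,"fingers":0},
    {"dx":0,"dy":0,"dz":0,"rx":0,"ry":0,"rz":0,"fingers":0},
    {"dx":0,"dy":0,"dz":0,"rx":0,"ry":0,"rz":0,"fingers":0},
    {"dx":0,"dy":0,"dz":0,"rx":0,"ry":0,"rz":0,"fingers":0},
    {"dx":0,"dy":0,"dz":0,"rx":0,"ry":0,"rz":0,"fingers":0},
    {"dx":-0.9,"dy":0.1,"dz":1.0,"rx":0,"ry":0,"rz":0,"fingers":0},
    {"dx":-0.9,"dy":0.1,"dz":1.0,"rx":0,"ry":0,"rz":0,"fingers":0},
    {"dx":-0.9,"dy":0.1,"dz":1.0,"rx":0,"ry":0,"rz":0,"fingers":0},
    {"dx":-0.9,"dy":0.1,"dz":1.0,"rx":0,"ry":0,"rz":0,"fingers":0},
    {"dx":-0.9,"dy":0.1,"dz":1.0,"rx":0,"ry":0,"rz":0,"fingers":0},
  ],
)

```text
t: 14.87
tcp_pos: [0.501, 0.0285, 0.1998]
eef_rot: [0.019, 0.954, -0.062, 0.294]
wrist_force: [0.6, 0.8, -0.1]
opening: 0.0471
gripper_force: 0.0
```

Request:
arm_command(
  plan=[
    {"dx":-0.9,"dy":0.1,"dz":1.0,"rx":0,"ry":0,"rz":0,"fingers":0},
    {"dx":-0.9,"dy":0.1,"dz":1.0,"rx":0,"ry":0,"rz":0,"fingers":0},
    {"dx":-0.5,"dy":0,"dz":1.0,"rx":0,"ry":0,"rz":0,"fingers":0},
    {"dx":0,"dy":0,"dz":0.5,"rx":0,"ry":0,"rz":0,"fingers":0},
    {"dx":0,"dy":0,"dz":0,"rx":0,"ry":0,"rz":0,"fingers":0},
    {"dx":0,"dy":0,"dz":0,"rx":0,"ry":0,"rz":0,"fingers":0},
    {"dx":0,"dy":0,"dz":0,"rx":0,"ry":0,"rz":0,"fingers":0},
    {"dx":0,"dy":0,"dz":0,"rx":0,"ry":0,"rz":0,"fingers":0},
    {"dx":0,"dy":0,"dz":0,"rx":0,"ry":0,"rz":0,"fingers":0},
    {"dx":0,"dy":0,"dz":0,"rx":0,"ry":0,"rz":0,"fingers":0},
  ],
)

```text
t: 15.7
tcp_pos: [0.4784, 0.0302, 0.2338]
eef_rot: [0.019, 0.954, -0.062, 0.293]
wrist_force: [-0.3, -0.3, 0.2]
opening: 0.0469
gripper_force: 0.0
```

```bash
python3 st.py; python3 -c "
from h import *
print(robot.close_job())"
```

```text
t 15.7 tcp [0.4784 0.0302 0.2338] open 0.04689655618278274 F [-0.3 -0.3  0.2] gf 0.0
grasp [0.4678 0.0316 0.2495] toolz [ 0.557 -0.073 -0.827] tooly [-0.13  -0.991 -0.   ] q [-0.11 -0.5   2.18 -0.02  0.87  1.6 ]
the job is handed in; nothing more can be done
None
```

The job is handed in at 15.7 s (no verdict was returned): the tray is under the hopper, the bolt is out, and the last picture showed the floor hanging open and all four stoppers in the tray; the arm never went near the bottle or flask and ended clear of everything.

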